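Set the chopping board's scrap hole over the trimmings drawer

TASK

Get the chopping board ready for scraping: pull the drawer of the stainless trimmings box all the way out, then slide the green board outward along the box top, without lifting it off, until the white line across it stands right above the front edge of the box and its scrap hole hangs over the open drawer. So far out the board would tip by itself, so finish while still holding it with the gripper, flat on the box and clear of the drawer, and do not let go. Leave the sauce cups beside the box where they are.

Things in the scene. Friction and masses are not known exactly. Their poses are not given: they have to be found in the camera images.
- trim_box: stainless box fixed on the table, 270 (x) x 210 (y) x 100 mm high to its flat top; origin: centre of its underside on the table; its front, where the drawer is, faces its own -x. Its side walls stand 10 mm above the top as guides for the board, 202 mm apart inside
- box_edge (a point): middle of the top front edge of the box (135 mm from its centre towards -x, 100 mm up); axes as the box, so its -x is outward, the way the drawer opens and the board slides
- trim_drawer (a joint): how far the drawer is out, m: 0 shut, 0.17 fully out at its stop; may start up to 0.03 open; slides towards the box's -x with 2 N of friction plus 6 N per m/s and stays where it is left. Its front panel (top at 80 mm) and the white pan behind it (rim at 74 mm) lie lower than the box top
- drawer_grip (a point): middle of the drawer's bar handle, moves with the drawer: a level round bar 10 mm thick and 100 mm long, parallel to the box's front, 66 mm above the table, 38 mm in front of the drawer's face (33 mm clear behind it). It can be pinched or hooked from above; nothing of the box projects over it
- board: loose green board, 300 (x) x 196 (y) x 14 mm, 0.55 to 0.9 kg, flat on the box top between the guides (3 mm play each side), outer end 5 to 35 mm behind the front edge; origin: centre of its underside; -x end is the outer end. Scrap hole 60 mm, centre 75 mm from the outer end; white line 185 mm from it; hand slot 37 (x) x 100 (y) mm near the rear. Balances at its middle, so at the line it tips
- board_line (a point): middle of the white line on the board's upper face, 35 mm from the board's centre towards its +x
- board_bar (a point): middle of the board's rear bar between the hand slot and the rear edge, at half thickness: bar 28 mm wide along the board's x, 14 mm thick; slot (37 mm) on its -x side, free air on its +x side; to be pinched from above with one finger in the slot and one behind the rear edge, the fingertips staying above the box top
- sauce_red: tasting cup of red-brown sauce, 67 mm wide, 46 mm high, loose, standing about 50 mm (to its centre) beside the box's or the drawer's far side; leave alone
- sauce_green: tasting cup of dark green sauce, 67 mm wide, 46 mm high, loose, standing about 50 mm (to its centre) beside the box's or the drawer's far side; leave alone

How it is judged:
By the outcome, as a careful person would: the job done as asked, in the order asked, and still so for the second after the job is handed in, while the arm keeps its last pose, push and grip.
It also fails if it takes over 58 s, if anything falls off the work surface, if the arm or the gripper's body presses on something with over 40 N, if the wrist force passes 120 N, or if a joint passes its speed limit or range.

ROBOT

A 6-joint arm with a two-finger parallel gripper is mounted at the origin on a cart in front of the work surface, level with it; the furniture and walls round the work are solid. World frame = base frame: x ahead of the robot, y to its left, z up, the work surface at z = 0. Lengths are in m, angles in degrees, forces in N, time in s.
With the tool pointing down it reaches from about 0.4 to 0.825 m from the base axis. Payload 7 kg.
Tool frame: the origin (TCP) lies midway between the tips of the shut fingers; the grasp point (between the pads) lies 19 mm behind it (hold_point_z is the distance from the TCP to the grasp point, in m); z points along the fingers, y is the line along which they close (so a half turn about z gives the same grasp; the last joint's range is limited). The gripper opens to 88 mm and grips with 3 to 60 N. Pads are 19 mm wide; open, the fingers measure 130 mm over their backs; the gripper's body (78 mm by 193 mm) begins 47 mm behind the grasp point.
Start: joints at [83.027, 20.546, 0.682, 0, -70.136, -16.507], TCP at [0.269, 0.619, 0.227] pointing down, gripper open.
Joint ranges: [-176.03, 176.03], [-82.01, 121.73], [-58.28, 71.71], [-173.87, 95.51], [-174.79, -0.11], [-173.66, 173.66]. Speed limits (degrees/s): [136.94, 136.94, 172.46, 180, 180, 180].

INTERFACE

Orientations are given as [roll, pitch, yaw] about the fixed x, y, z axes, in that order (R = Rz(yaw) Ry(pitch) Rx(roll)).
In Python, from plant import get_state, capture, close_job, hold_point_z gives the robot as it stands.
- The arm moves only by the shell command python3 -m inch 'ROWS' [FORCE]. ROWS is text: rows parted by semicolons, each of 5 numbers parted by spaces: the shift along the tool's x, y, z normalised to -1 to 1, where 1 is 0.15 m, then the turn about the tool's z normalised to -1 to 1, where 1 is 360 degrees, then the opening, from 0 (shut) to 1 (fully open). In form: tx ty tz spin grip; .... A call has exactly 8 rows; each row shifts and turns the commanded pose from where the row before left it, along the tool's axes as they then stand; what a row does not reach is not made up. A row lasts 1/8 s, in which the tool goes at most 62.5 mm and 10.7 degrees, less where a joint would pass 70% of its speed; a pose out of reach is approached as far as the arm can. A call with a number of a shift or a turn outside -1 to 1 is refused whole. A call with a gripper value outside its range is refused whole. The fingers move at their own pace and stop on an object; FORCE is the grip in N (left out, the last holds). Time passes only in rows, so rows that do not move let the fingers close, or fill a call up. It gives the time, the measured TCP pose, the force, the opening and the grip force at its end, in the units of the state.
- get_state(): the state, without advancing time (a new reading comes with each control period).
- capture(name): name is "scene" or "top" or "wrist"; returns a dict with "color" (400x640x3 uint8, blue, green, red), "mtx" (3x3 intrinsics, pixels), "dist_coeffs" ([k1, k2, p1, p2, k3] as OpenCV has them; the pictures are not rectified), "R" (3x3) and "t" (3): a world point X has camera coordinates R X + t. Camera axes: x right, y down, z forward; pixel columns grow to the right and rows downward; lengths in m; the calibration is good to about 2 mm. A picture is of the moment at which its call begins. There is no depth.
- close_job(): hands the job in; it is judged then, once.
The state is a dict: "time_s": time; "joints": joint angles; "qd": joint speeds; "joint_torque": joint torques, N m; "tcp_pos": TCP position; "eef_rot": TCP orientation; "contact_force": force on the tool from outside, world axes, zero at the start; "moment": the same for the moment, N m; "gripper_width": finger opening in m; "gripper_force": force on a finger pad.
Only numpy, scipy, OpenCV 4.12 (cv2) and the standard library are available. Lean on these libraries where they do the work, as an engineer would, in place of code of your own. Each camera call takes 0.05 s, during which the arm holds its last target. There are 200 camera calls.

## Working session

There is one attempt and no reset: what is moved stays moved. The work goes in short steps, Python scripts to look and compute and a shell command to move; the robot and the scene stay as the last step left them, time stands still between calls to the robot, and variables do not carry over. Pictures are saved under pics/ and viewed, at most 10 in all, crops included, and the job is handed in when it is done.

```bash
mkdir -p pics; ls; python3 - <<'E'
from plant import *
import cv2
print(get_state(), hold_point_z)
for n in ("scene","top"):
    c=capture(n); cv2.imwrite(f"pics/{n}0.png",c["color"]); print(n,c["mtx"].tolist(),c["dist_coeffs"],(-c["R"].T@c["t"]))
E
```

```text
pics
{'time_s': 0.0, 'joints': array([ 8.30262316e+01,  2.05906254e+01,  6.33623769e-01, -2.12905440e-02,
       -7.01360641e+01, -1.65073848e+01]), 'qd': array([ 0.0012143 , -0.03604027,  0.0292132 ,  0.06658252, -0.00594622,
        0.04982545]), 'joint_torque': array([-7.04717295e-04, -5.82710302e+01,  2.93055314e+01,  6.99729145e+00,
        7.01461133e-03, -1.67542430e-04]), 'tcp_pos': array([0.26876864, 0.61864208, 0.22562701]), 'eef_rot': array([ 1.79905083e+02, -7.25675460e-03, -2.34883977e+01]), 'contact_force': array([-0.86895362,  0.49521532,  0.24170221]), 'moment': array([0.00330095, 0.0246008 , 0.00547731]), 'gripper_force': 0.0, 'gripper_width': 0.08816434383352645} 0.0188
scene [[501.89103350199144, 0.0, 315.51966154717934], [0.0, 501.89103350199144, 196.54229084780027], [0.0, 0.0, 1.0]] [-0.00536154  0.          0.          0.          0.        ] [ 0.09520686 -0.26460623  0.76880318]
top [[443.04259713146945, 0.0, 320.5943361164007], [0.0, 443.04259713146945, 201.01410414880175], [0.0, 0.0, 1.0]] [-0.01991459  0.          0.          0.          0.        ] [0.50909831 0.26404118 1.05221365]
```

View pics/top0.png

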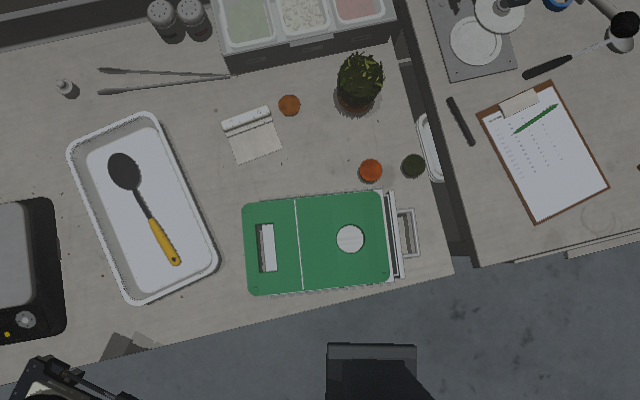

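View pics/scene0.png

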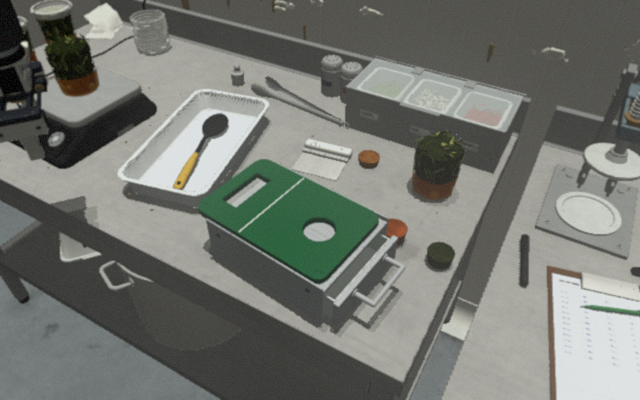

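The top view shows the board at about (320,242), its slot at (266,247), line x≈299, hole (350,238), and handle near (411,232). The cups stand beyond the far side at (371,170) and (413,166). Next I fit the board and zoom in on the front.

```bash
cat > h.py <<'E'
import numpy as np, cv2
from plant import *
def w(c,px,z):
    p=np.asarray(px,float).reshape(-1,1,2)
    u=cv2.undistortPoints(p,c["mtx"],c["dist_coeffs"]).reshape(-1,2)
    d=np.c_[u,np.ones(len(u))]@c["R"]; o=-c["R"].T@c["t"]
    return o+d*((z-o[2])/d[:,2])[:,None]
def proj(c,X):
    return cv2.projectPoints(np.asarray(X,float).reshape(-1,3),cv2.Rodrigues(c["R"])[0],c["t"],c["mtx"],c["dist_coeffs"])[0].reshape(-1,2)
def green(c):
    h=cv2.cvtColor(c["color"],cv2.COLOR_BGR2HSV)
    m=cv2.inRange(h,(60,100,50),(90,255,255))
    n,l,s,_=cv2.connectedComponentsWithStats(m); k=1+s[1:,4].argmax()
    return (l==k).astype(np.uint8)
E
python3 - <<'E'
from h import *
c=capture("top"); m=green(c)
# rectify at z=.114 through hull
cs,h=cv2.findContours(m,cv2.RETR_CCOMP,cv2.CHAIN_APPROX_NONE)
for k,q in enumerate(cs):
    if len(q)<30: continue
    P=w(c,q,.114)[:,:2].astype(np.float32)*1000
    print("hole" if h[0,k,3]>=0 else "outer",cv2.minAreaRect(P), q[:,0].mean(0))
for n in ("red","green"): pass
print(w(c,[(371,170),(413,166)],.046))
cv2.imwrite("pics/crop.png",cv2.resize(c["color"][150:310,230:430],None,fx=4,fy=3.75,interpolation=cv2.INTER_CUBIC))
E
```

```text
outer ((548.5545043945312, 192.56405639648438), (194.5151824951172, 182.14295959472656), 7.469876766204834) [340.8259587  240.46017699]
hole ((550.4483642578125, 176.36785888671875), (61.16315460205078, 61.695045471191406), 46.43879699707031) [349.98780488 238.53658537]
[[0.7131329  0.12431316 0.046     ]
 [0.72591704 0.02621895 0.046     ]]
```

View pics/crop.png

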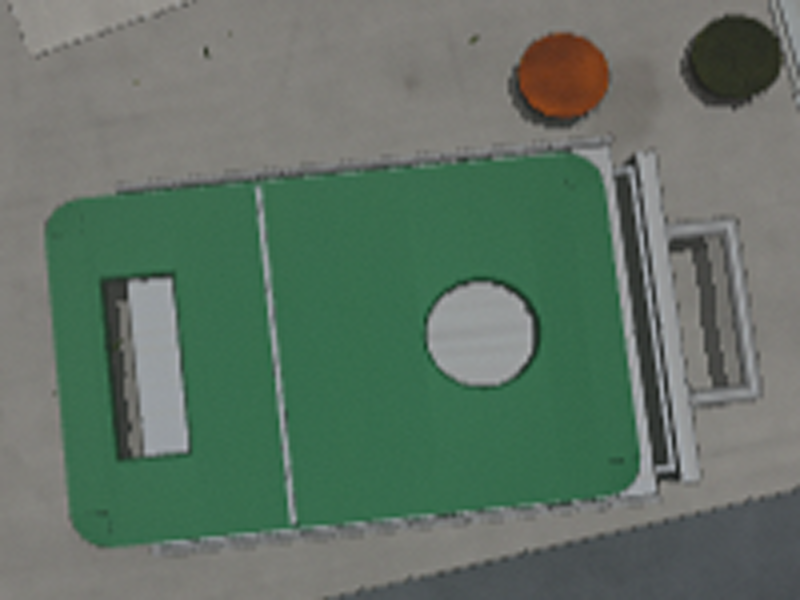

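The crop (4x by 3.75x) shows the line from (260,187) to (293,523), slot corners at (102,278), (118,459), (174,273) and (188,453), and the handle bar from about (735,225) to (757,395). The box front corners are near (610,145) and (657,493), with the drawer slightly open. Now I convert these to world positions.

```bash
python3 - <<'E'
from h import *
c=capture("top"); s=capture("scene")
f=lambda p:np.array(p)/[4,3.75]+[230-.375,150-.37]
def show(n,p,z):
    P=w(c,f(p),z); print(n,(P[:,:2]*1000).round(1).tolist(),"len",np.linalg.norm(P[0]-P[1]).round(4)); return P
L=show("line",[(260,187),(293,523)],.114)
R=show("rear",[(47,240),(72,500)],.114)
F=show("front",[(602,190),(638,460)],.114)
S1=show("slotrear",[(102,278),(118,459)],.114)
S2=show("slotfront",[(174,273),(188,453)],.114)
B=show("boxfront(guide)",[(610,145),(657,493)],.110)
H=show("handle",[(738,222),(757,396)],.066)
PN=show("panel front top",[(657,155),(697,478)],.080)
# fit angle: outward direction perpendicular to line
for P in (L,R,F,S1,S2,B,H,PN):
    d=P[1]-P[0]; d/=np.linalg.norm(d); print("psi",np.degrees(np.arctan2(-d[1],-d[0])).round(2))
x=get_state()["tcp_pos"]; print(x)
# full board fit from green outer contour using both cams
from scipy.optimize import least_squares
def contour(c):
    h=cv2.cvtColor(c["color"],cv2.COLOR_BGR2HSV); m=cv2.inRange(h,(60,100,50),(90,255,255))
    m=cv2.morphologyEx(m,cv2.MORPH_CLOSE,np.ones((5,5),np.uint8))
    n,l,st,_=cv2.connectedComponentsWithStats(m); k=1+st[1:,4].argmax()
    hull=cv2.convexHull(cv2.findContours((l==k).astype(np.uint8),cv2.RETR_EXTERNAL,cv2.CHAIN_APPROX_NONE)[0][0]); return hull
for n,cc in(("top",c),("scene",s)):
    print(n,cv2.minAreaRect((w(cc,contour(cc),.114)[:,:2]*1000).astype(np.float32)))
E
```

```text
line [[629.9, 296.3], [442.4, 272.7]] len 0.189
rear [[596.2, 407.9], [451.9, 387.9]] len 0.1457
front [[633.9, 113.2], [481.8, 92.5]] len 0.1535
slotrear [[575.6, 377.9], [475.1, 365.0]] len 0.1014
slotfront [[579.6, 340.1], [479.4, 328.7]] len 0.1008
boxfront(guide) [[660.7, 108.5], [463.6, 81.6]] len 0.199
handle [[623.3, 28.3], [519.6, 17.5]] len 0.1042
panel front top [[660.4, 77.2], [471.3, 53.9]] len 0.1906
psi 7.2
psi 7.92
psi 7.75
psi 7.31
psi 6.47
psi 7.79
psi 5.96
psi 7.02
[0.2688913  0.61886932 0.22610108]
top ((540.7039794921875, 250.1690673828125), (194.8019561767578, 298.1308288574219), 7.583157539367676)
scene ((539.859375, 249.73678588867188), (194.86383056640625, 299.2393798828125), 7.42894172668457)
```

```bash
python3 -m inch '0 0 0 -0.0215 0.3; 0 0 0 -0.0215 0.3; 0 0 0 -0.0215 0.3; 0 0 0 -0.0215 0.3; 0.12 0.34 0 0 0.3; 0.12 0.34 0 0 0.3; 0.12 0.34 0 0 0.3; 0.12 0.34 0 0 0.3' 20; python3 -m inch '0.12 0.34 0 0 0.3; 0.12 0.34 0 0 0.3; 0.12 0.34 0 0 0.3; 0.12 0.34 0 0 0.3; 0.12 0.34 0 0 0.3; 0.12 0.34 0 0 0.3; 0 0 0 0 0.3; 0 0 0 0 0.3'
```

```text
time_s: 1.25
tcp_pos: [0.3674, 0.4246, 0.2266]
eef_rot: [-180.0, -0.0, 7.5]
contact_force: [0.3, 0.0, 1.5]
gripper_width: 0.0264
gripper_force: 0.0
time_s: 2.25
tcp_pos: [0.5138, 0.1366, 0.2265]
eef_rot: [-180.0, 0.0, 7.4]
contact_force: [-0.3, -0.1, 0.3]
gripper_width: 0.0265
gripper_force: 0.0
```

```bash
python3 -m inch '0.1 0.27 0 0 0.3; 0.1 0.27 0 0 0.3; 0.08 0.26 0 0 0.3; 0 0 0.16 0 0.3; 0 0 0.16 0 0.3; 0 0 0 0 0.3; 0 0 0 0 0.3; 0 0 0 0 0.3'; python3 - <<'E'
from h import *
c=capture("wrist"); cv2.imwrite("pics/w1.png",c["color"]); print(proj(c,[[.5715,.0229,.066],[.623,.0283,.066],[.5196,.0175,.066],[.571,.023,.035]]), -c["R"].T@c["t"])
E
```

```text
time_s: 3.25
tcp_pos: [0.5717, 0.0241, 0.1798]
eef_rot: [-180.0, -0.1, 7.5]
contact_force: [-0.4, -0.0, 0.3]
gripper_width: 0.0266
gripper_force: 0.0
[[325.2131158  194.60241808]
 [326.83936375 135.33823596]
 [323.70290684 248.00090873]
 [325.0472729  185.55193378]] [0.65604878 0.03398483 0.33805853]
```

View pics/w1.png

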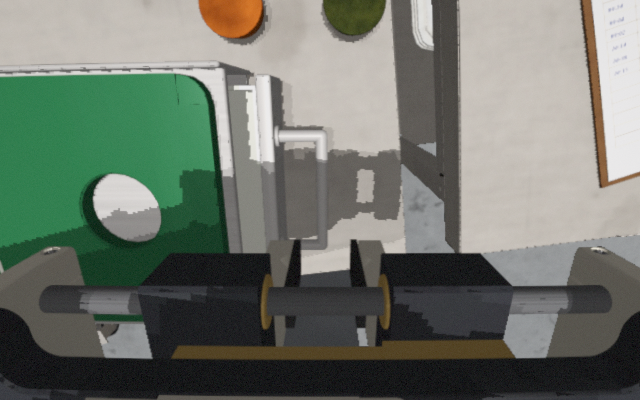

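The wrist view shows the handle bar at column ≈321 (predicted 325), running from row 135 to 245. That matches within 3 mm, so I'm going down.

```bash
python3 -m inch '0 0 0.2 0 0.25; 0 0 0.15 0 0.25; 0 0 0.12 0 0.25; 0 0 0.12 0 0.25; 0 0 0.12 0 0.25; 0 0 0.1 0 0.25; 0 0 0 0 0.25; 0 0 0 0 0.25' 20; python3 -m inch '0 0 0 0 0; 0 0 0 0 0; 0 0 0 0 0; 0 0 0 0 0; 0 0 0 0 0; 0 0 0 0 0; 0 0 0 0 0; 0 0 0 0 0' 25
```

```text
time_s: 4.3
tcp_pos: [0.5716, 0.0235, 0.0577]
eef_rot: [180.0, -0.1, 7.5]
contact_force: [1.0, 0.1, 0.9]
gripper_width: 0.0216
gripper_force: 0.0
time_s: 5.3
tcp_pos: [0.5717, 0.0236, 0.0578]
eef_rot: [-180.0, -0.1, 7.5]
contact_force: [-0.8, 2.2, 5.7]
gripper_width: 0.0089
gripper_force: 25.0
```

```bash
python3 -m inch '0 0.05 0 0 0; 0 0.1 0 0 0; 0 0.12 0 0 0; 0 0.12 0 0 0; 0 0.12 0 0 0; 0 0.12 0 0 0; 0 0.12 0 0 0; 0 0.1 0 0 0'; python3 -m inch '0 0.04 0 0 0; 0 0.04 0 0 0; 0 0.03 0 0 0; 0 0.03 0 0 0; 0 0.02 0 0 0; 0 0.02 0 0 0; 0 0 0 0 0; 0 0 0 0 0'
```

```text
time_s: 6.3
tcp_pos: [0.5891, -0.1037, 0.0578]
eef_rot: [180.0, -0.1, 7.5]
contact_force: [1.6, 2.4, 4.5]
gripper_width: 0.009
gripper_force: 25.0
time_s: 7.3
tcp_pos: [0.5915, -0.1215, 0.0575]
eef_rot: [-179.5, -0.2, 7.5]
contact_force: [-8.2, 49.3, 17.9]
gripper_width: 0.025
gripper_force: 25.0
```

```bash
python3 -m inch '0 -0.03 0 0 0; 0 -0.03 0 0 0; 0 -0.03 0 0 0; 0 0 0 0 0; 0 0 0 0 0; 0 0 0 0 0; 0 0 0 0 0; 0 0 0 0 0' 25
```

```text
time_s: 8.3
tcp_pos: [0.5904, -0.1133, 0.0577]
eef_rot: [-179.8, -0.2, 7.5]
contact_force: [-1.4, 19.2, 9.7]
gripper_width: 0.0093
gripper_force: 25.0
```

```bash
python3 -m inch '0 0 0 0 0.25; 0 0 0 0 0.25; 0 0 0 0 0.25; 0 0 -0.15 0 0.25; 0 0 -0.3 0 0.25; 0 0 -0.3 0 0.3; 0 0 -0.05 0 0.4; 0 0 0 0 0.48'; python3 -m inch '0 -0.34 0 0 0.48; 0 -0.34 0 0 0.48; 0 -0.34 0 0 0.48; 0 -0.34 0 0 0.48; 0 -0.34 0 0 0.48; 0 -0.34 0 0 0.48; 0 -0.34 0 0 0.48; 0 0 0 0 0.48'
```

```text
time_s: 9.3
tcp_pos: [0.5891, -0.1167, 0.177]
eef_rot: [-180.0, -0.0, 7.4]
contact_force: [-0.7, -0.2, -1.4]
gripper_width: 0.0388
gripper_force: 0.0
time_s: 10.3
tcp_pos: [0.5417, 0.2399, 0.1747]
eef_rot: [179.9, 0.2, 7.7]
contact_force: [-0.2, -0.3, 0.0]
gripper_width: 0.0417
gripper_force: 0.0
```

```bash
python3 -m inch '0 -0.25 0 0 0.48; 0 -0.25 0 0 0.48; 0 -0.25 0 0 0.48; 0 -0.22 0 0 0.48; 0 0 0 0 0.48; 0 0 0 0 0.48; 0 0 0 0 0.48; 0 0 0 0 0.48'; python3 - <<'E'
from h import *
t=capture("top"); c=capture("wrist"); o=np.array([.1305,-.9914])
ctr=np.array([.5403,.250]); 
print("pred bar L/R ends", proj(c,[np.r_[ctr-.122*o+s*np.array([.9914,.1305])*.05,.114] for s in(-1,1)]+[np.r_[ctr-.150*o+s*np.array([.9914,.1305])*.05,.114] for s in(-1,1)]).round(1).tolist())
cv2.imwrite("pics/w2.png",np.hstack([c["color"][:,100:500],cv2.resize(t["color"][150:350,270:470],(400,400))]))
E
```

```text
time_s: 11.3
tcp_pos: [0.5242, 0.3809, 0.1771]
eef_rot: [-180.0, 0.0, 7.4]
contact_force: [-0.3, -0.6, 0.3]
gripper_width: 0.0419
gripper_force: 0.0
pred bar L/R ends [[336.7, 275.7], [338.1, 148.2], [301.0, 275.8], [297.3, 148.2]]
```

View pics/w2.png

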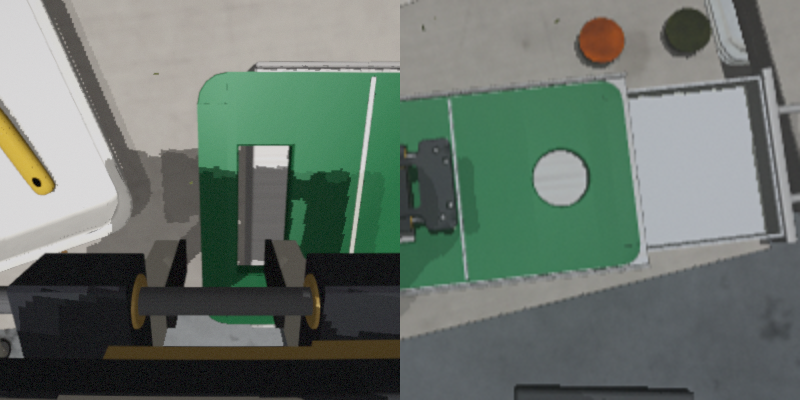

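The wrist half shows the rear bar between columns 299 and 338 (predicted 299 to 337). The top half shows the drawer fully out and both cups untouched, so I'm descending on the bar.

```bash
python3 -m inch '0 -0.027 0.1 0 0.48; 0 0 0.13 0 0.48; 0 0 0.1 0 0.48; 0 0 0.08 0 0.48; 0 0 0.05 0 0.48; 0 0 0.027 0 0.48; 0 0 0 0 0.48; 0 0 0 0 0.48' 50; python3 -m inch '0 0 0 0 0; 0 0 0 0 0; 0 0 0 0 0; 0 0 0 0 0; 0 0 0 0 0; 0 0 0 0 0; 0 0 0 0 0; 0 0 0 0 0' 50
```

```text
time_s: 12.4
tcp_pos: [0.5237, 0.386, 0.1046]
eef_rot: [-180.0, -0.0, 7.5]
contact_force: [-0.0, -0.2, 0.4]
gripper_width: 0.0423
gripper_force: 0.0
time_s: 13.4
tcp_pos: [0.5236, 0.3858, 0.1043]
eef_rot: [-180.0, -0.0, 7.5]
contact_force: [-2.5, -1.7, 5.4]
gripper_width: 0.0271
gripper_force: 50.0
```

```bash
python3 -m inch '0 0.03 0 0 0; 0 0.06 0 0 0; 0 0.08 0 0 0; 0 0.08 0 0 0; 0 0.08 0 0 0; 0 0.08 0 0 0; 0 0.08 0 0 0; 0 0.08 0 0 0'
```

```text
time_s: 14.4
tcp_pos: [0.5353, 0.3024, 0.1043]
eef_rot: [-179.8, -0.1, 7.5]
contact_force: [-0.7, 5.5, 1.9]
gripper_width: 0.0274
gripper_force: 50.0
```

```bash
python3 -m inch '0 0.08 0 0 0; 0 0.08 0 0 0; 0 0.08 0 0 0; 0 0.08 0 0 0; 0 0.08 0 0 0; 0 0.06 0 0 0; 0 0.03 0 0 0; 0 0 0 0 0'; python3 - <<'E'
from h import *
t=capture("top");c=capture("wrist"); s=capture("scene")
for n,i in(("top",t),("wrist",c),("scene",s)): cv2.imwrite(f"pics/{n}3.png",i["color"])
# top: zoom on box edge / line, predicted line & edge pixels
print(proj(t,[[.5624,.0957,.110],[.5624,.0957,.1]]))
cv2.imwrite("pics/m3.png",np.vstack([cv2.resize(t["color"][180:310,330:430],(600,780))[:, :][100:400],cv2.resize(s["color"][190:340,250:450],(600,300))]))
E
```

```text
time_s: 15.4
tcp_pos: [0.5448, 0.2285, 0.1043]
eef_rot: [-180.0, -0.1, 7.5]
contact_force: [0.5, 2.8, 2.7]
gripper_width: 0.0274
gripper_force: 50.0
[[387.6393052  233.9998628 ]
 [386.81318274 234.23860824]]
```

View pics/top3.png

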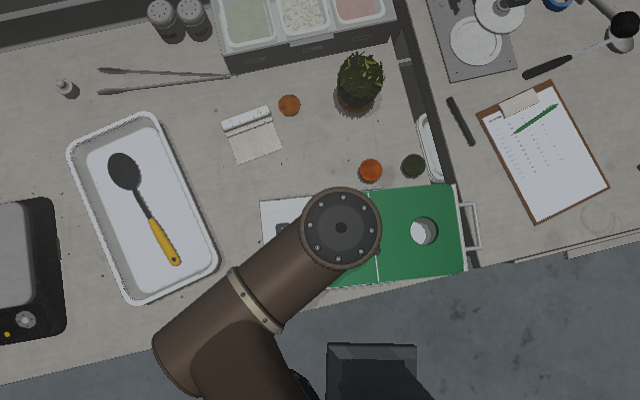

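View pics/wrist3.png

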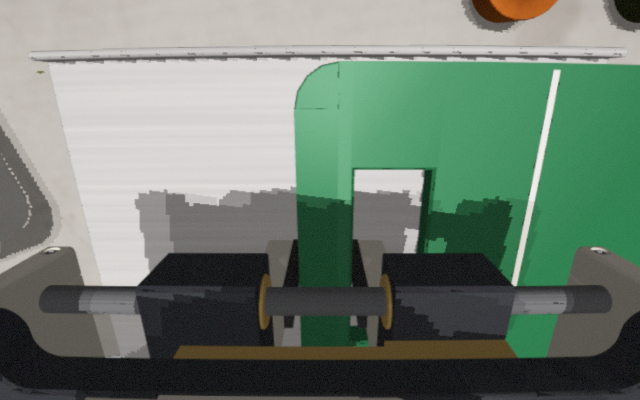

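Top view: the board is out, hole at (424,231), cups unmoved. Wrist view: the far guide runs from (32,56) to (625,53), and the white line from (557,72) to (516,285). I'll measure the remaining gap from these.

```bash
python3 - <<'E'
from h import *
t=capture("top");c=capture("wrist");st=get_state()
o=np.array([.1305,-.9914]); T=st["tcp_pos"][:2]
tt=lambda P:((P[:,:2]-T)@o*1000).round(1)
print(tt(w(c,[(32,56),(625,53)],.110)),"guide ends .110; .105:",tt(w(c,[(32,56),(625,53)],.105)))
print("line wrist",tt(w(c,[(557,72),(516,285)],.114)))
print("boxrear wrist z.1",tt(w(c,[(50,65),(100,330)],.1)))
print("bar wrist",tt(w(c,[(296,160),(353,180)],.114)))
# top, edge from earlier full-view pixels (crop coords)
f=lambda p:np.array(p)/[4,3.75]+[230-.375,150-.37]
print("boxfront top .11",tt(w(t,f([(610,145),(657,493)]),.110)))
# w2 picture: top crop scale2 at (270,150): edge corners
g=lambda p:(np.array(p)-[400,0])/2+[270-.25,150-.25]
print("boxfront w2",tt(w(t,g([(625,77),(648,263)]),.110)), "board/edge", tt(w(t,g([(627,100),(643,245)]),.1)))
# sub-pixel zoom pictures
a=cv2.resize(c["color"][30:130,510:640],(780,600),interpolation=cv2.INTER_CUBIC)
cv2.imwrite("pics/z.png",a)
E
```

```text
[-129.8  134.9] guide ends .110; .105: [-134.1  139.2]
line wrist [102.4 103.5]
boxrear wrist z.1 [-130.4 -139.4]
bar wrist [-12.4  14.4]
boxfront top .11 [134.1 135.1]
boxfront w2 [134.4 134.8] board/edge [135.4 133.7]
```

View pics/z.png

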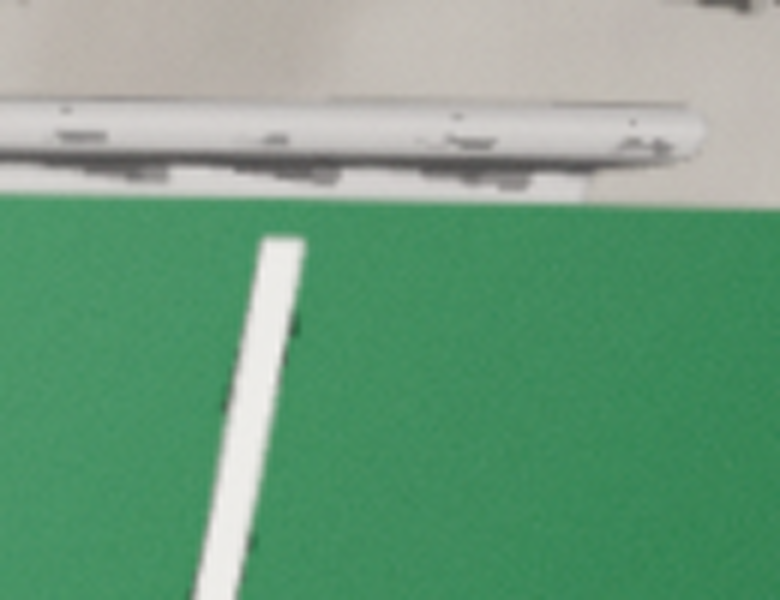

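The zoom shows the guide end at px (627,51), the box top ending at (607.5,62.3), and the line top at (557,70).

```bash
python3 - <<'E'
from h import *
c=capture("wrist");t=capture("top");st=get_state()
o=np.array([.1305,-.9914]); T=st["tcp_pos"][:2]
tt=lambda P:((P[:,:2]-T)@o*1000).round(1)
print("top edge z.1",tt(w(c,[(607.5,62.3)],.1)),w(c,[(607.5,62.3)],.1),"guide end",tt(w(c,[(627,51)],.11)))
print("line",tt(w(c,[(557.2,70)],.114)))
# line in top cam: find white pixels between rows
h=cv2.cvtColor(t["color"],cv2.COLOR_BGR2HSV)
for r in (262,268,274,280):
    x=np.arange(366,392); v=t["color"][r,366:392,2].astype(float); v=np.clip(v-v.min()-60,0,None); u=(x*v).sum()/v.sum()
    print(r,u,tt(w(t,[(u,r)],.114)))
E
```

```text
top edge z.1 [135.9] [[0.66175736 0.10681049 0.1       ]] guide end [135.5]
line [102.3]
262 376.0 [101.5]
268 377.0 [102.2]
274 377.05555555555554 [100.8]
280 378.0 [101.3]
```

Both cameras agree that 33.2 mm remain.

```bash
python3 -m inch '0 0.03 0 0 0; 0 0.04 0 0 0; 0 0.04 0 0 0; 0 0.04 0 0 0; 0 0.04 0 0 0; 0 0.02 0 0 0; 0 0.011 0 0 0; 0 0 0 0 0'; python3 -m inch '0 0 0 0 0; 0 0 0 0 0; 0 0 0 0 0; 0 0 0 0 0; 0 0 0 0 0; 0 0 0 0 0; 0 0 0 0 0; 0 0 0 0 0'; python3 - <<'E'
from h import *
c=capture("wrist");t=capture("top"); s=capture("scene")
a=cv2.resize(c["color"][30:130,510:640],(780,300),interpolation=cv2.INTER_CUBIC)
b=cv2.resize(s["color"][200:350,200:460],(780,300),interpolation=cv2.INTER_CUBIC)
cv2.imwrite("pics/f.png",np.vstack([a,b]))
cv2.imwrite("pics/top4.png",t["color"]); 
o=np.array([.1305,-.9914]); T=get_state()["tcp_pos"][:2]; E=np.array([.5448,.2285])
for r in (262,268,274,278):
    x=np.arange(378,402); v=t["color"][r,378:402,2].astype(float); v=np.clip(v-v.min()-60,0,None); u=(x*v).sum()/v.sum()
    print(r,u,((w(t,[(u,r)],.114)[:,:2]-E)@o*1000))
E
```

```text
time_s: 16.75
tcp_pos: [0.5485, 0.1961, 0.1043]
eef_rot: [-179.9, -0.0, 7.5]
contact_force: [-0.4, 5.4, 4.9]
gripper_width: 0.0271
gripper_force: 50.0
time_s: 17.75
tcp_pos: [0.5485, 0.1961, 0.1043]
eef_rot: [-179.9, -0.0, 7.5]
contact_force: [0.1, 6.2, 4.9]
gripper_width: 0.0273
gripper_force: 50.0
262 391.4029850746269 [133.99511485]
268 392.0 [133.72176534]
274 393.0 [134.2982825]
278 393.3544303797468 [134.02580331]
```

View pics/f.png

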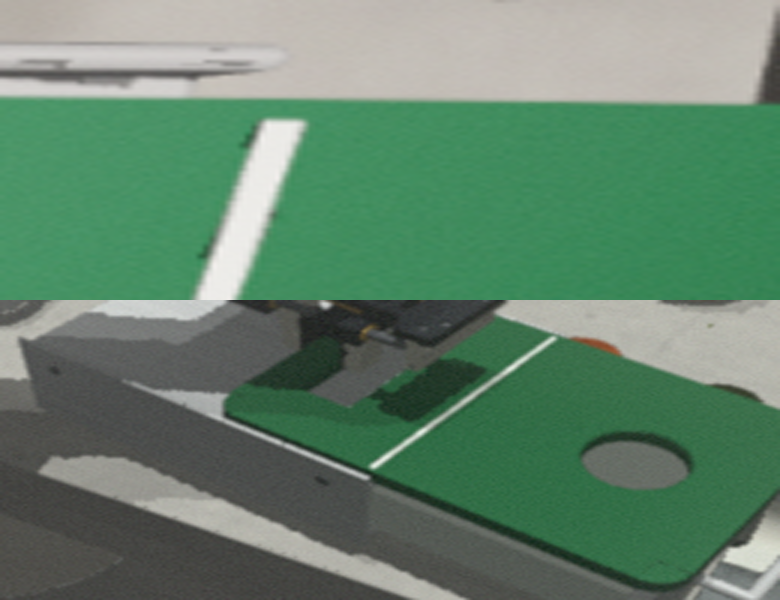

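The line now meets the box's front corner in both views. The wrist crop puts the guide end at (557.7,49), the box top end at (541.3,59.3) and the line at (557.2,70). A last numeric check before handing in.

```bash
python3 - <<'E'
from h import *
c=capture("wrist");t=capture("top");st=get_state(); o=np.array([.1305,-.9914]); T=st["tcp_pos"][:2]
for p,z in (((541.3,59.3),.1),((557.7,49),.11),((557.2,70),.114)): print(((w(c,[p],z)[:,:2]-T)@o*1000).round(1))
p0=np.array([.5904,-.1133]) # handle when at stop (tool-held)
P=proj(t,[np.r_[p0+s*np.array([.9914,.1305])*.05,.066] for s in(-1,1)]); print(P)
b=t["color"][190:270,440:500]; cv2.imwrite("pics/d.png",cv2.resize(b,(450,600)))
E
```

```text
[103.]
[103.4]
[102.2]
[[479.52161706 247.34991416]
 [473.12125464 203.33390481]]
```

View pics/d.png

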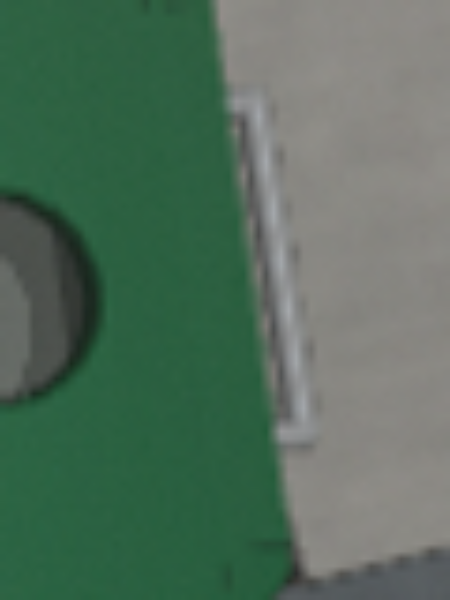

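The handle sits at (474,203) to (480,248), within 1 px of where it was at the stop, so the drawer is still fully out. The line is about 0.8 mm short, so I'll nudge it and hand in.

```bash
python3 -m inch '0 0.005 0 0 0; 0 0 0 0 0; 0 0 0 0 0; 0 0 0 0 0; 0 0 0 0 0; 0 0 0 0 0; 0 0 0 0 0; 0 0 0 0 0' 50; python3 -c "
from plant import *
print(close_job())"
```

```text
time_s: 19.0
tcp_pos: [0.5485, 0.1956, 0.1043]
eef_rot: [-179.9, -0.0, 7.5]
contact_force: [-1.2, 6.6, 5.8]
gripper_width: 0.0276
gripper_force: 50.0
the job is handed in; nothing more can be done
None
```

I handed the job in at 19 s: the drawer is pulled out to its stop, the board's white line stands within about 1 mm of the box's front edge by the camera measurements, the gripper still holds the board flat, and neither sauce cup was touched; hitting the stop took a brief 49 N pull through the fingers.

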